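Lock the service cover of a bench punching machine

ROBOT

A 6-joint arm with a two-finger parallel gripper is mounted at the origin on the work surface. World frame = base frame: x ahead of the robot, y to its left, z up, the work surface at z = 0. Lengths are in mm, angles in degrees, forces in N, time in s.
With the tool pointing down it reaches from about 300 to 850 mm from the base axis. Payload 4.2 kg.
Tool frame: the origin (TCP) lies midway between the tips of the shut fingers; the grasp point (between the pads) lies env.hold_point_z behind it (env.hold_point_z is the distance from the TCP to the grasp point, in mm); z points along the fingers, y is the line along which they close (so a half turn about z gives the same grasp; the last joint's range is limited). The gripper opens to 91 mm and grips with 3 to 60 N. Pads are 32 mm wide; open, the fingers measure 118 mm over their backs; the gripper's body (76 mm by 178 mm) begins 60 mm behind the grasp point.
Start: joints at [67.494, 18.312, 89.639, -0, 72.044, -1.146], TCP at [209.432, 535.52, 213.976] pointing down, gripper open.
Joint ranges: [-177.97, 177.97], [-48.28, 115.42], [12.27, 149.76], [-77.06, 257.06], [2.81, 150.46], [-146.56, 146.56]. Speed limits (degrees/s): [147.25, 147.25, 180, 180, 180, 180].

INTERFACE

Orientations are given as [roll, pitch, yaw] about the fixed x, y, z axes, in that order (R = Rz(yaw) Ry(pitch) Rx(roll)).
In Python, from workcell import env, viewer, spotter gives the robot as it stands.
- The arm moves only by the tool apply_moves, never from a script. Its arguments are lists of equal length, an entry for each row: "delta_pos": the shift along the world's x, y, z normalised to -1 to 1, where 1 is 120 mm, a list of three; "rot": the turn, a rotation vector about the world's x, y, z normalised to -1 to 1, where 1 is 1.5 rad, a list of three; "hand": the opening, from 0 (shut) to 1 (fully open). A call has 1 to 10 rows; each row is the pose to reach, as a shift and turn from the pose commanded when the call began; what a row does not reach only later rows make up. A row lasts 1/12 s, in which the tool goes at most 41.7 mm and 7.16 degrees, less where a joint would pass 70% of its speed; a pose out of reach is approached as far as the arm can. A call with a number of a shift or a turn outside -1 to 1 is refused whole. A call with a gripper value outside its range is refused whole. The fingers move at their own pace and stop on an object; "newtons" is the grip in N (left out, the last holds). Time passes only in rows, so rows that repeat a pose let the fingers close. It gives the time, the measured TCP pose, the force, the opening and the grip force at its end, in the units of the state.
- env.state(): the state, without advancing time (a new reading comes with each control period).
- viewer.grab_frame(name): name is "side" or "top" or "wrist"; returns a dict with "pixels" (384x512x3 uint8, red, green, blue), "camera_matrix" (3x3 intrinsics, pixels), "R" (3x3) and "t" (3): a world point X has camera coordinates R X + t; the wrist camera has in their place "mount" (4x4, takes a point from camera to tool coordinates, whose origin is the TCP and whose axes are the flange's). Camera axes: x right, y down, z forward; pixel columns grow to the right and rows downward; lengths in mm; the calibration is good to about 2 mm. A picture is of the moment at which its call begins: read the wrist's pose just before it. There is no depth.
- env.job_done(): hands the job in; it is judged then, once.
Trained networks look in a picture, given as the dict that the camera call returned (one of the last four; its "shot" number tells which), for a name from the list of things; names that differ only in an ending like _2 or _b are one class to them, and where a whole thing is asked for, a point or a joint stands for the part that bears it (a point fixed in the world has none). Each returns a list of dicts, best first, with "score" (0 to 1); they miss things now and then, are a little off and sometimes report something else, mostly with a low value. They report only what shows in the picture. A call takes as long as a camera call.
- spotter.trace(picture, query): "mask" (384x512 bool, what is visible of it) and "box" ([centre column, centre row, width, height] in pixels, round what is visible of it).
- spotter.landmark_of(picture, query): "position" ([column, row] in pixels: a listed point, or the origin of a listed thing).
The state is a dict: "time_s": time; "qpos": joint angles; "qvel": joint speeds; "effort": joint torques, N m; "ee_pos": TCP position; "ee_rot": TCP orientation; "force": force on the tool from outside, world axes, zero at the start; "torque": the same for the moment, N m; "gripper_width": finger opening in mm; "gripper_force": force on a finger pad.
Only numpy, scipy, OpenCV 4.12 (cv2) and the standard library are available. Lean on these libraries where they do the work, as an engineer would, in place of code of your own. Each camera call takes 0.05 s, during which the arm holds its last target. There are 200 camera calls.

TASK

Get the punching machine on the bookbinder's bench ready for use: push its raised white service cover down with the fingertips until it lies fully shut, then set a fingertip in the slot of the cover's orange quarter-turn fastener and turn it clockwise, seen from above, all the way to its stop so that the cover is locked. Grip and lift nothing, do not turn the fastener while the cover is still up, and leave the glue bottle, bone folder, book and brass weight where they are.

Things in the scene. Friction and masses are not known exactly. Their poses are not given: they have to be found in the camera images.
- machine: Grey bench punching machine, fixed to the bench, 300 (x) x 360 (y) x 85 mm high; feed table sticks out 36 mm in front, 22 mm up. Origin: centre of its underside, on the bench top; x from its front (feed side) to its back, y to its left seen from the front, z up. A blue motor hump, 50 x 150 mm, top 115 mm above the bench, stands on the rear deck, centred at x +120, y -85 mm.
- cover (a joint): Angle (rad) of the white hinged service cover: 0 = shut, flat on the housing, a hard stop; grows as its front edge rises (starts 0.2 to 0.5). The hinge is stiff: the cover stays where left, and a push of a few newtons near the front edge lowers it. With the cover shut its top face is 91 mm above the bench.
- cover_edge (a point): Middle of the cover's front (free) edge, on its top face; moves with the cover. The cover is a flat plate 205 (x) x 240 (y) x 6 mm; its hinge line runs along the machine's y at machine x +90, z 85 mm, and the plate reaches from there towards the front (-x), its middle at y 0.
- latch (a joint): Turn (rad) of the fastener on the cover: 0 = open (slot along the machine's x, white pointer on the rim towards the front and the red dot); grows clockwise seen from above; hard stop at 1.571 = locked (slot along y, pointer towards the machine's left, +y, and the green dot). Starts 0 to 0.35. Friction 0.14 N m; stays where left, cannot come off the cover.
- latch_slot (a point): On the fastener's axis, on its slot's floor: 120 mm from the hinge line (cover shut: machine x -30, y 0, z 96 mm). Round dish 112 mm across; black rim 4 mm thick, 20 mm above the cover. Slot 40 mm wide, 104 mm long, closed by the rim at its ends, between orange fillings; 13 mm deep from their tops to its floor. Site x axis lies along the slot, -x to the pointer; turns with the fastener.
- glue: Bystander: white glue bottle with orange cap, 56 mm wide, 130 mm tall, standing on the bench to the machine's right. Origin: centre of its underside.
- folder: Bystander: ivory bone folder, 122 x 22 x 8 mm, lying on the bench at the machine's left front. Origin: centre of its underside.
- book: Bystander: blue cloth-bound book, 112 x 150 x 24 mm, lying on the bench at the machine's left rear. Origin: centre of its underside.
- weight: Bystander: small brass weight with a knob, 36 mm wide, 40 mm tall, standing on the machine's rear deck (85 mm above the bench). Origin: centre of its underside.

How it is judged:
By the outcome, as a careful person would: the job done as asked, in the order asked, and still so for the second after the job is handed in, with the robot touching nothing.
It also fails if it takes over 42 s, if anything falls off the work surface, if the arm or the gripper's body presses on something with over 40 N, if the wrist force passes 120 N, or if a joint passes its speed limit or range.

## Working session

There is one attempt and no reset: what is moved stays moved. The work goes in short steps, Python scripts to look and compute and a tool call to move; the robot and the scene stay as the last step left them, time stands still between calls to the robot, and variables do not carry over. Pictures are saved under pics/ and viewed, at most 10 in all, crops included, and the job is handed in when it is done.

Besides the shell and the picture viewer there is one more tool, called after "Request:" by a JSON object that holds its "method" and its "body". apply_moves: Moves the arm, as the interface text tells. Its arguments: {"type":"object","properties":{"delta_pos":{"type":"array"},"rot":{"type":"array"},"hand":{"type":"array"},"newtons":{"type":"number"}},"required":["delta_pos","rot","hand"]}

```bash
mkdir -p pics; cat > h.py <<'E'
import numpy as np, cv2
from workcell import env, viewer, spotter
def cam(f):
    K=np.array(f["camera_matrix"]);
    return K,np.array(f["R"]),np.array(f["t"])
def ray(f,uv):
    K,R,t=cam(f); d=R.T@np.linalg.solve(K,[uv[0],uv[1],1.]); return -R.T@t,d/np.linalg.norm(d)
def tri(obs):
    A=np.zeros((3,3));b=np.zeros(3)
    for f,uv in obs:
        c,d=ray(f,uv);P=np.eye(3)-np.outer(d,d);A+=P;b+=P@c
    return np.linalg.solve(A,b)
def save(f,n): cv2.imwrite(f"pics/{n}.png",f["pixels"][:,:,::-1])
E
python3 - <<'E'
from h import *
s=env.state(); print(s, env.hold_point_z)
a=viewer.grab_frame("side"); b=viewer.grab_frame("top")
both=np.hstack([a["pixels"],b["pixels"]])
cv2.imwrite("pics/a.png",cv2.resize(np.vstack([a["pixels"],b["pixels"]])[:,:,::-1],None,fx=.78,fy=.78,interpolation=cv2.INTER_AREA))
for n in ["machine","cover_edge","latch_slot","glue","folder","book","weight"]:
    pa=spotter.landmark_of(a,n)[:1];pb=spotter.landmark_of(b,n)[:1]
    print(n,[(np.round(p["position"],1),round(p["score"],2)) for p in pa+pb], np.round(tri([(a,pa[0]["position"]),(b,pb[0]["position"])])) if pa and pb else [ (len(pa),len(pb))])
E
```

```text
{'time_s': 0.0, 'qpos': array([ 6.74960052e+01,  1.83505123e+01,  8.97061387e+01,  9.52513741e-04,
        7.20446508e+01, -1.14654287e+00]), 'qvel': array([-0.04601173, -0.03255134, -0.00896202,  0.07207713, -0.00212674,
        0.02107708]), 'effort': array([-7.91080583e-05, -4.12479651e+01, -2.31975335e+01,  7.26001686e-02,
        4.55787464e-02, -1.64054909e-04]), 'ee_pos': array([209.2114245 , 535.04122974, 213.13341938]), 'ee_rot': array([-1.79898737e+02, -2.93242985e-03,  1.58642251e+02]), 'force': array([ 0.33155101, -0.13886374,  0.21907039]), 'torque': array([-0.02622849, -0.01489446, -0.0395733 ]), 'gripper_force': 0.0, 'gripper_width': 90.86302572332748} 18.8
machine [(array([261.3, 273.6]), 0.57), (array([317.3, 203. ]), 0.88)] [ 561. -106.    4.]
cover_edge [(array([213.7, 208.8]), 0.92), (array([313.1, 227.7]), 0.85)] [477. -70. 181.]
latch_slot [(array([254.4, 226.4]), 0.69), (array([325.2, 201.9]), 0.75)] [ 544. -102.  152.]
glue [(array([328.7, 224.4]), 0.7), (array([403.7, 232.8]), 0.85)] [ 536. -251.  313.]
folder [(array([247.8, 187.9]), 0.47), (array([213.6, 187.6]), 0.55)] [588. 172.  -0.]
book [(array([310.4, 191.4]), 0.68), (array([233.1, 135.4]), 0.75)] [742. 126.   1.]
weight [(array([332.7, 225.6]), 0.67), (array([308.9, 140.6]), 0.48)] [715. -72.  85.]
```

View pics/a.png

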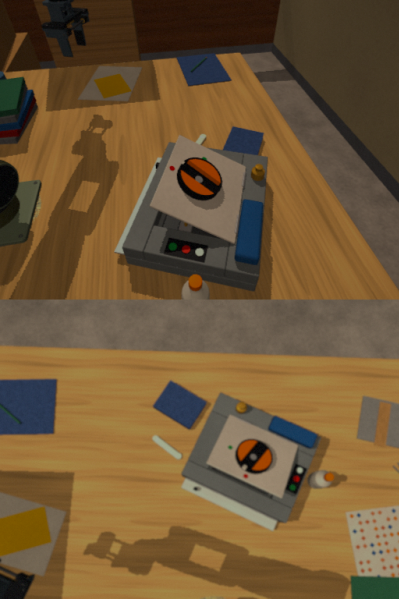

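The views show the machine at the middle of the top view, with its front facing the robot and turned about -25°. The cover is raised and the latch sits near top pixel (325,202). Next I'll fit the pose.

```bash
cat >> h.py <<'E'
from scipy.optimize import least_squares
def world(p,q): # p=X,Y,yaw ; machine pt
    c,s=np.cos(p[2]),np.sin(p[2]); return np.array([p[0]+c*q[0]-s*q[1],p[1]+s*q[0]+c*q[1],q[2]])
def cov(a,d,y,h): # d from hinge, height h above plate underside
    return np.array([90-d*np.cos(a)-h*np.sin(a)*-1*-1 if 0 else 90-d*np.cos(a)+h*np.sin(a),y,85+d*np.sin(a)+h*np.cos(a)])
def proj(f,X):
    K,R,t=cam(f); v=K@(R@X+t); return v[:2]/v[2]
E
python3 - <<'E'
from h import *
a=viewer.grab_frame("side"); b=viewer.grab_frame("top")
obs=[]
for f in (a,b):
    for n in ["machine","cover_edge","latch_slot","weight"]:
        r=spotter.landmark_of(f,n)
        if r and n!="weight": obs.append((f,n,np.array(r[0]["position"])))
    m=spotter.trace(f,"cover")
    if m:
        m=m[0]["mask"].astype(np.uint8); c=max(cv2.findContours(m,0,2)[0],key=cv2.contourArea)
        h=cv2.convexHull(c); 
        for e in np.arange(.01,.1,.005):
            q=cv2.approxPolyDP(h,e*cv2.arcLength(h,True),True)
            if len(q)<=4: break
        obs+= [(f,"corners",x.astype(float)) for x in q[:,0]]; print(q[:,0].tolist())
def res(p):
    r=[]
    C=[world(p,cov(p[3],d,y,6)) for d in(0,205) for y in(-120,120)]
    for f,n,u in obs:
        if n=="corners": 
            e=[proj(f,x)-u for x in C]; r.append(min(e,key=np.linalg.norm))
        else:
            q={"machine":np.zeros(3),"cover_edge":cov(p[3],205,0,6),"latch_slot":cov(p[3],120,0,11)}[n]
            r.append(proj(f,world(p,q))-u)
    return np.concatenate(r)
s=least_squares(res,[561,-106,-.44,.45],loss="soft_l1",x_scale=[10,10,.1,.1])
p=s.x; print(np.round(p,3),np.degrees(p[2])); print(np.round(res(p).reshape(-1,2),1).tolist())
np.save("p.npy",p)
print("push", world(p,[90-175,85,91]), "latch", world(p,[-30,0,96]))
K=b["pixels"][130:290,225:425]; cv2.imwrite("pics/b.png",cv2.resize(K[:,:,::-1],None,fx=4,fy=3.75*1.0667,interpolation=cv2.INTER_CUBIC)[:600])
E
```

```text
[[230, 174], [314, 214], [300, 311], [193, 264]]
[[294, 149], [381, 187], [361, 254], [265, 209]]
[ 5.58983e+02 -1.07807e+02 -4.04000e-01  4.29000e-01] -23.130081399965565
[[1.2, -0.1], [-4.0, 0.0], [-0.9, 2.4], [-0.1, -3.3], [1.0, -1.1], [1.2, 0.8], [-0.9, -1.6], [-0.4, 2.3], [0.2, 3.5], [-1.2, -0.8], [0.1, -2.0], [1.2, -0.6], [1.8, -0.1], [-0.4, -0.2]]
push [514.20544714   3.74999025  91.        ] latch [531.3945945  -96.02241682  96.        ]
```

View pics/b.png

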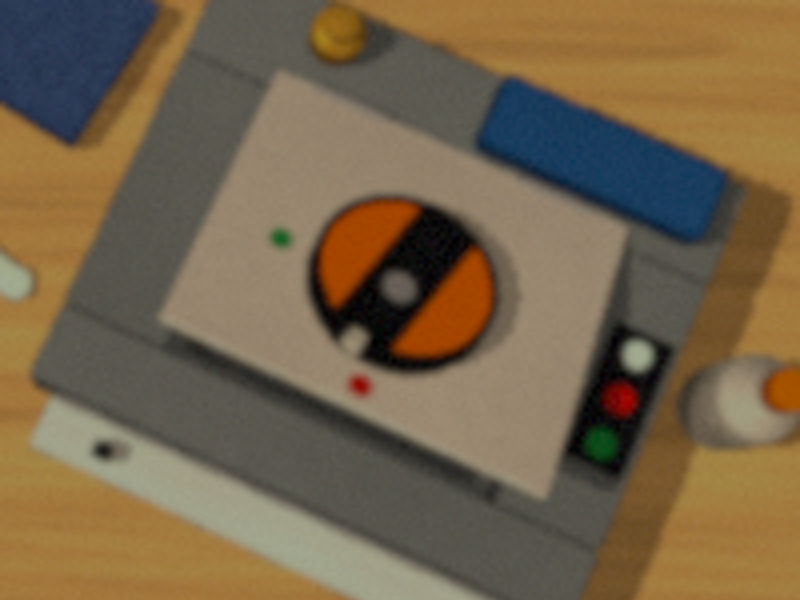

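The top crop shows the pointer at about crop (354,340), so the latch starts roughly 0.25 rad open. I'll move towards the cover's left-front now, with the fingers shut.

Request:
{"method": "apply_moves", "body": {"delta_pos": [[0.6,-1,0.25],[0.6,-1,0.25],[0.6,-1,0.25],[0.6,-1,0.25],[0.6,-1,0.25]], "rot": [[0,0,-0.3],[0,0,-0.3],[0,0,-0.3],[0,0,-0.3],[0,0,-0.3]], "hand": [0,0,0,0,0]}}

```text
time_s: 1.82
ee_pos: [283.2, 413.0, 245.4]
ee_rot: [179.9, 0.1, 132.5]
force: [0.0, 1.1, 0.1]
gripper_width: 60.8
gripper_force: 0.0
```

Request:
{"method": "apply_moves", "body": {"delta_pos": [[0.6,-1,0],[0.6,-1,0],[0.6,-1,0],[0.6,-1,0],[0.6,-1,0]], "rot": [[0,0,-0.3],[0,0,-0.3],[0,0,-0.3],[0,0,-0.3],[0,0,-0.3]], "hand": [0,0,0,0,0]}}

```text
time_s: 2.23
ee_pos: [354.5, 293.8, 243.9]
ee_rot: [180.0, 0.0, 106.8]
force: [-0.2, 0.5, 0.1]
gripper_width: 27.2
gripper_force: 0.0
```

Request:
{"method": "apply_moves", "body": {"delta_pos": [[0.6,-1,0],[0.6,-1,0],[0.6,-1,0],[0.6,-1,0],[0.6,-1,0]], "rot": [[0,0,-0.3],[0,0,-0.3],[0,0,-0.3],[0,0,-0.3],[0,0,-0.3]], "hand": [0,0,0,0,0]}}

```text
time_s: 2.65
ee_pos: [426.8, 174.6, 243.8]
ee_rot: [180.0, -0.0, 81.2]
force: [0.4, -0.1, 0.0]
gripper_width: 0.2
gripper_force: 0.0
```

Request:
{"method": "apply_moves", "body": {"delta_pos": [[0.6,-1,0],[0.6,-1,0],[0.6,-1,0],[0.6,-1,0],[0.6,-1,0]], "rot": [[0,0,-0.3],[0,0,-0.3],[0,0,-0.3],[0,0,-0.3],[0,0,-0.3]], "hand": [0,0,0,0,0]}}

```text
time_s: 3.07
ee_pos: [499.1, 55.2, 243.5]
ee_rot: [180.0, -0.0, 55.5]
force: [-0.5, 0.1, 0.0]
gripper_width: 0.6
gripper_force: 0.0
```

Request:
{"method": "apply_moves", "body": {"delta_pos": [[0.12,-0.43,0],[0.12,-0.43,-0.3],[0.12,-0.43,-0.5],[0.12,-0.43,-0.6],[0.12,-0.43,-0.7],[0.12,-0.43,-0.8],[0.12,-0.43,-0.9],[0.12,-0.43,-1.0]], "rot": [[0,0,0],[0,0,0],[0,0,0],[0,0,0],[0,0,0],[0,0,0],[0,0,0],[0,0,0]], "hand": [0,0,0,0,0,0,0,0]}}

```text
time_s: 3.73
ee_pos: [511.3, 7.1, 123.6]
ee_rot: [-179.9, -0.1, 55.9]
force: [-0.5, 0.5, 2.4]
gripper_width: 0.6
gripper_force: 0.9
```

Request:
{"method": "apply_moves", "body": {"delta_pos": [[0,0,-0.08],[0,0,-0.16],[0,0,-0.22],[0,0,-0.26],[0,0,-0.28],[0,0,-0.29],[0,0,-0.29]], "rot": [[0,0,0],[0,0,0],[0,0,0],[0,0,0],[0,0,0],[0,0,0],[0,0,0]], "hand": [0,0,0,0,0,0,0]}}

```text
time_s: 4.32
ee_pos: [511.6, 4.8, 91.1]
ee_rot: [-180.0, -0.1, 55.5]
force: [-5.5, 3.6, 14.5]
gripper_width: 0.5
gripper_force: 7.4
```

Request:
{"method": "apply_moves", "body": {"delta_pos": [[0,0,-0.02],[0,0,-0.03],[0,0,-0.03],[0,0,0.1],[0,0,0.4],[0,0,0.8],[0,0,1],[0,0,1]], "rot": [[0,0,0],[0,0,0],[0,0,0],[0,0,0],[0,0,0],[0,0,0],[0,0,0],[0,0,0]], "hand": [0,0,0,0,0,0.5,0.5,0.5]}}

```text
time_s: 4.98
ee_pos: [516.1, 3.8, 216.1]
ee_rot: [179.3, -0.5, 55.5]
force: [1.3, -0.2, 0.6]
gripper_width: 17.8
gripper_force: 0.0
```

Request:
{"method": "apply_moves", "body": {"delta_pos": [[-0.9,0.2,0.6],[-0.9,0.2,0.6],[-0.9,0.2,0.6],[-0.9,0.2,0.6]], "rot": [[0,0,0],[0,0,0],[0,0,0],[0,0,0]], "hand": [0.6,0.6,0.6,0.6]}}

```text
time_s: 5.32
ee_pos: [401.0, 28.6, 284.3]
ee_rot: [179.8, -0.2, 55.6]
force: [0.2, -0.1, -0.8]
gripper_width: 44.5
gripper_force: 0.0
```

```bash
python3 - <<'E'
from h import *
a=viewer.grab_frame("side"); b=viewer.grab_frame("top")
o={}
for n in ["cover_edge","latch_slot"]:
    o[n]=[(f,np.array(r[0]["position"])) for f in(a,b) for r in [spotter.landmark_of(f,n)] if r]
p0=np.load("p.npy")
for n,q in [("cover_edge",[-115,0,91]),("latch_slot",[-30,0,96])]:
    print(n,tri(o[n]) if len(o[n])==2 else None,[np.round(u-proj(f,world(p0,q)),1) for f,u in o[n]],world(p0,q))
# pointer / orange centroids in top: rectify dish plane
def rect(f,z,S=4,H=75):
    src=[];dst=[]
    for x,y in [(-H,-H),(-H,H),(H,H),(H,-H)]:
        src.append(proj(f,world(p0,[-30+x,y,z]))); dst.append([(H-y)*S,(H-x)*S])
    M=cv2.getPerspectiveTransform(np.float32(src),np.float32(dst)); return cv2.warpPerspective(f["pixels"],M,(2*H*S,2*H*S),flags=cv2.INTER_CUBIC)
r=rect(b,110,3,90); r2=rect(a,110,3,90)[:, :]
cv2.imwrite("pics/c.png",cv2.resize(np.hstack([r,r2])[:,:,::-1],(800,400)))
E
```

```text
cover_edge None [array([ 3.5, -0.8])] [453.22728669 -62.63271795  91.        ]
latch_slot [532.79840506 -98.25235726 103.3459237 ] [array([ 2.8, -2.1]), array([1.3, 0.6])] [531.3945945  -96.02241682  96.        ]
```

View pics/c.png

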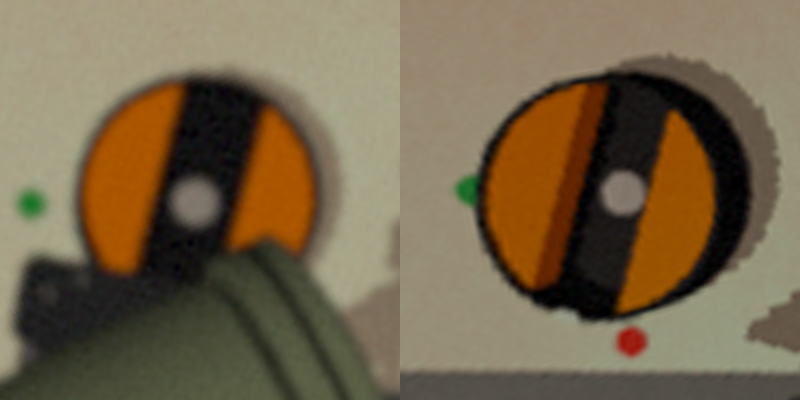

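The cover is flat shut. In the rectified top view (left), the dish centre is at about (199,196), and the slot is tilted about 15.5° towards the green dot. Next I'll go above the slot.

Request:
{"method": "apply_moves", "body": {"delta_pos": [[1,-1,-0.6],[1,-1,-0.6],[1,-1,-0.6],[1,-1,-0.6],[1,-1,-0.6],[1,-1,-0.6]], "rot": [[0,0,-0.048],[0,0,-0.048],[0,0,-0.048],[0,0,-0.048],[0,0,-0.048],[0,0,-0.048]], "hand": [0.6,0.6,0.6,0.6,0.6,0.6]}}

```text
time_s: 6.12
ee_pos: [525.5, -94.9, 204.7]
ee_rot: [-179.7, 0.2, 51.2]
force: [-0.1, -0.5, -0.5]
gripper_width: 54.6
gripper_force: 0.0
```

Request:
{"method": "apply_moves", "body": {"delta_pos": [[0.1,-0.05,-0.3],[0.1,-0.05,-0.4],[0.1,-0.05,-0.4],[0.1,-0.05,-0.4],[0.1,-0.05,-0.4]], "rot": [[0,0,0],[0,0,0],[0,0,0],[0,0,0],[0,0,0]], "hand": [0.6,0.6,0.6,0.6,0.6]}}

```text
time_s: 6.53
ee_pos: [536.3, -97.8, 162.1]
ee_rot: [179.9, -0.0, 51.4]
force: [0.8, -1.0, 0.4]
gripper_width: 54.7
gripper_force: 0.0
```

```bash
python3 - <<'E'
from h import *
from scipy.spatial.transform import Rotation as Ro
s=env.state(); f=viewer.grab_frame("wrist"); save(f,"w")
print(s["ee_pos"],s["ee_rot"],s["qpos"]); M=np.array(f["mount"]); print(np.round(M,2).tolist())
T=np.eye(4);T[:3,:3]=Ro.from_euler("xyz",s["ee_rot"],degrees=True).as_matrix();T[:3,3]=s["ee_pos"]
C=np.linalg.inv(T@M); f["R"]=C[:3,:3];f["t"]=C[:3,3]
for n in["latch_slot"]:
    for r in spotter.landmark_of(f,n)[:1]:
        c,d=ray(f,r["position"]); print(n,r["score"],r["position"],c+d*(96-c[2])/d[2])
E
```

```text
[536.28086591 -97.8105821  162.10468258] [ 1.79931326e+02 -4.05030066e-02  5.14033924e+01] [-1.15481669e+01  1.78165126e+01  9.82624764e+01  5.39664773e-03
  6.38414302e+01  2.70460892e+01]
[[-0.0, -0.97, -0.26, 73.4], [1.0, 0.0, -0.0, -0.12], [0.0, -0.26, 0.97, -169.33], [0.0, 0.0, 0.0, 1.0]]
latch_slot 0.7 [254.0, 203.3] [530.54058743 -96.31825348  96.        ]
```

View pics/w.png

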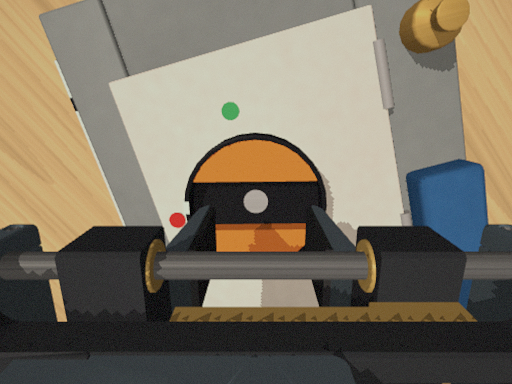

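The wrist view shows the slot horizontal in the image and centred on the grey disc at (255,201), so the fingers line up with it. I'll lower them in.

Request:
{"method": "apply_moves", "body": {"delta_pos": [[-0.04,0.01,-0.1],[-0.04,0.01,-0.25],[-0.04,0.01,-0.35],[-0.04,0.01,-0.42],[-0.04,0.01,-0.47],[-0.04,0.01,-0.51],[-0.04,0.01,-0.51],[-0.04,0.01,-0.51]], "rot": [[0,0,0],[0,0,0],[0,0,0],[0,0,0],[0,0,0],[0,0,0],[0,0,0],[0,0,0]], "hand": [0.6,0.6,0.6,0.6,0.6,0.6,0.6,0.6]}}

```text
time_s: 7.3
ee_pos: [531.4, -96.9, 100.4]
ee_rot: [180.0, -0.0, 51.4]
force: [-0.1, 0.8, 0.1]
gripper_width: 54.4
gripper_force: 0.0
```

Request:
{"method": "apply_moves", "body": {"delta_pos": [[0,0,0],[0,0,0],[0,0,0],[0,0,0],[0,0,0],[0,0,0],[0,0,0],[0,0,0],[0,0,0],[0,0,0]], "rot": [[0,0,-0.05],[0,0,-0.1],[0,0,-0.15],[0,0,-0.2],[0,0,-0.25],[0,0,-0.3],[0,0,-0.35],[0,0,-0.4],[0,0,-0.45],[0,0,-0.5]], "hand": [0.6,0.6,0.6,0.6,0.6,0.6,0.6,0.6,0.6,0.6]}}

```text
time_s: 8.13
ee_pos: [532.8, -96.5, 100.8]
ee_rot: [180.0, -0.2, 8.2]
force: [2.7, 1.5, -2.3]
gripper_width: 54.8
gripper_force: 2.3
```

Request:
{"method": "apply_moves", "body": {"delta_pos": [[0,0,0],[0,0,0],[0,0,0],[0,0,0],[0,0,0],[0,0,0],[0,0,0],[0,0,0],[0,0,0],[0,0,0]], "rot": [[0,0,-0.05],[0,0,-0.1],[0,0,-0.15],[0,0,-0.2],[0,0,-0.25],[0,0,-0.29],[0,0,-0.33],[0,0,-0.36],[0,0,-0.38],[0,0,-0.38]], "hand": [0.6,0.6,0.6,0.6,0.6,0.6,0.6,0.6,0.6,0.6]}}

```text
time_s: 8.97
ee_pos: [532.4, -96.7, 100.8]
ee_rot: [-179.9, -0.2, -24.3]
force: [1.5, -0.0, -0.2]
gripper_width: 54.9
gripper_force: 0.7
```

```bash
python3 -c "
from h import *
s=env.state();print(s['torque'],s['force'],s['qpos'],s['ee_rot'])"
```

```text
[ 0.10802527 -0.15006264  0.05475425] [ 1.45152198 -0.03703971 -0.23730706] [-1.15320033e+01  2.08415929e+01  1.03655154e+02  4.84259042e-02
  5.53272430e+01  1.02714112e+02] [-1.79922332e+02 -1.62901071e-01 -2.42737132e+01]
```

Continuing to the stop in small steps.

Request:
{"method": "apply_moves", "body": {"delta_pos": [[0,0,0],[0,0,0],[0,0,0],[0,0,0],[0,0,0]], "rot": [[0,0,-0.02],[0,0,-0.04],[0,0,-0.06],[0,0,-0.07],[0,0,-0.07]], "hand": [0.6,0.6,0.6,0.6,0.6]}}

```text
time_s: 9.38
ee_pos: [532.4, -96.8, 100.8]
ee_rot: [-180.0, -0.2, -29.9]
force: [4.4, 2.7, 1.4]
gripper_width: 54.8
gripper_force: 31.1
```

```bash
python3 -c "
from h import *
s=env.state();print(s['torque'],s['force'],s['qpos'],s['ee_rot'])"
```

```text
[ 0.66819463 -0.54195849  2.68448748] [4.35175908 2.66040756 1.35185949] [-1.14867416e+01  2.08371552e+01  1.03659139e+02 -6.57207868e-02
  5.53232616e+01  1.08418926e+02] [-179.99438201   -0.18829733  -29.86837067]
```

A torque of 2.7 N m is far above the fastener's friction, so it is at the stop. I'll back off within the play, lift straight up and look.

Request:
{"method": "apply_moves", "body": {"delta_pos": [[0,0,0],[0,0,0],[0,0,0],[0,0,0.1],[0,0,0.3],[0,0,0.6],[0,0,0.9],[0,0,1],[0,0,1]], "rot": [[0,0,0.03],[0,0,0.06],[0,0,0.06],[0,0,0.06],[0,0,0.06],[0,0,0.06],[0,0,0.06],[0,0,0.06],[0,0,0.06]], "hand": [0.6,0.6,0.6,0.6,0.6,0.6,0.6,0.6,0.6]}}

```text
time_s: 10.13
ee_pos: [532.7, -97.6, 224.0]
ee_rot: [-179.9, -0.4, -25.3]
force: [0.9, -0.1, -0.1]
gripper_width: 54.6
gripper_force: 0.0
```

Request:
{"method": "apply_moves", "body": {"delta_pos": [[-1,0.6,0.5],[-1,0.6,0.5],[-1,0.6,0.5],[-1,0.6,0.5],[-1,0.6,0.5]], "rot": [[0,0,0],[0,0,0],[0,0,0],[0,0,0],[0,0,0]], "hand": [0.6,0.6,0.6,0.6,0.6]}}

```text
time_s: 10.55
ee_pos: [407.2, -23.3, 281.0]
ee_rot: [-180.0, 0.0, -25.1]
force: [-0.5, 1.0, 0.7]
gripper_width: 54.7
gripper_force: 0.0
```

Request:
{"method": "apply_moves", "body": {"delta_pos": [[-0.5,1,0],[-0.5,1,0],[-0.5,1,0],[-0.5,1,0],[-0.5,1,0]], "rot": [[0,0,0],[0,0,0],[0,0,0],[0,0,0],[0,0,0]], "hand": [0.6,0.6,0.6,0.6,0.6]}}

```text
time_s: 10.97
ee_pos: [349.7, 96.4, 278.8]
ee_rot: [179.9, 0.1, -24.9]
force: [-0.3, -0.5, -0.7]
gripper_width: 54.5
gripper_force: 0.0
```

```bash
python3 - <<'E'
from h import *
a=viewer.grab_frame("side"); b=viewer.grab_frame("top"); p0=np.load("p.npy")
def rect(f,z,S=4,H=100):
    src=[];dst=[]
    for x,y in [(-H,-H),(-H,H),(H,H),(H,-H)]:
        src.append(proj(f,world(p0,[-30+x,y,z]))); dst.append([(H-y)*S,(H-x)*S])
    return cv2.warpPerspective(f["pixels"],cv2.getPerspectiveTransform(np.float32(src),np.float32(dst)),(2*H*S,2*H*S),flags=cv2.INTER_CUBIC)
cv2.imwrite("pics/d.png",cv2.resize(np.hstack([rect(b,110),rect(a,110)])[:,:,::-1],(800,400)))
print([ (n,np.round(r[0]["position"],1)) for n in["glue","folder","book","weight"] for r in[spotter.landmark_of(b,n)] if r])
E
```

```text
[('glue', array([405., 233.])), ('folder', array([214.3, 192.2])), ('book', array([233.5, 133.9])), ('weight', array([308. , 140.5]))]
```

View pics/d.png

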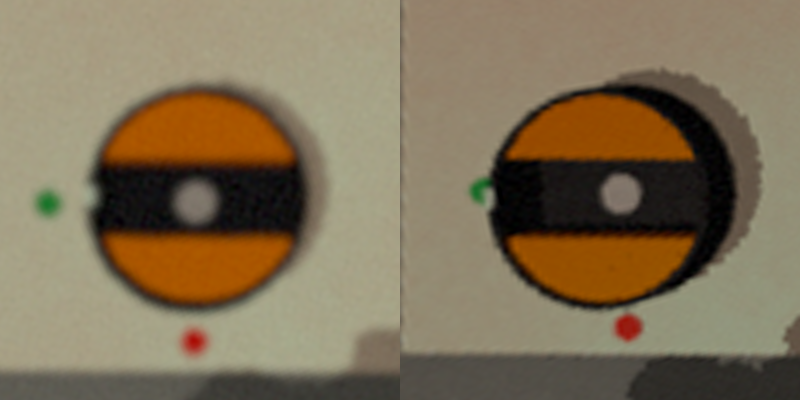

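The slot lies along the machine's y, with the pointer at (92,195) facing the green dot. The cover is flat and the bystanders haven't moved. I'll hand the job in.

```bash
python3 -c "
from h import *
print(env.job_done())"
```

```text
the job is handed in; nothing more can be done
None
```

The cover is pushed fully shut and the fastener is turned clockwise to its stop, pointer at the green dot; the bystanders are where they were, and the job was handed in at about 11 s (no verdict was returned).

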